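# Rotate the cartridge stock and stack the overstock

## Task

A delivery of pick-up cartridges (white cartons) has to go onto the stock rack, oldest to the front: pull the older brown cartons forward to the front stop of their lane, then fill the lane up behind them with white cartons, upright, square and closed up without gaps, five in all. Stack the white cartons that no longer fit in one neat column on the blue mat, squared up with the mat and with each other, and leave the gauge, the record weight and the oil tins where they are.

Things in the scene. Friction and masses are not known exactly. Their poses are not given: they have to be found in the camera images.
- rack: Low plywood stock rack, fixed, 256 mm deep, 205 mm wide (from 47 mm right to 158 mm left of its origin), top board 90 mm above the bench, with two lanes side by side on top between aluminium dividers. Cartons go in the right-hand lane as the robot sees it; the oil tins stand in the other, 112 mm to its left. Origin: on the bench below the middle of the carton lane; x to the back, y to the left.
- lane_front (a point): Point on the rack's top board, at the middle of the inner face of the carton lane's front stop (the robot's end). x to the back of the lane, y left, z up. Inside, the lane is 66 mm wide and 236 mm long: room for five cartons one behind another and 16 mm over. Front stop 14 mm high, back lip and side dividers 10 mm high; stop and lip 6 mm thick, dividers 4 mm.
- lane_back (a point): The matching point at the inner face of the carton lane's back lip: 236 mm behind lane_front, on the top board; same axes.
- place1 (a point): The carton lane's place 1 counted from the front, on the top board: where a carton's origin lies (22 mm behind lane_front) when the cartons touch one another and the first touches the front stop; same axes as lane_front.
- place2 (a point): The carton lane's place 2 counted from the front, on the top board: where a carton's origin lies (66 mm behind lane_front) when the cartons touch one another and the first touches the front stop; same axes as lane_front.
- place3 (a point): The carton lane's place 3 counted from the front, on the top board: where a carton's origin lies (110 mm behind lane_front) when the cartons touch one another and the first touches the front stop; same axes as lane_front.
- place4 (a point): The carton lane's place 4 counted from the front, on the top board: where a carton's origin lies (154 mm behind lane_front) when the cartons touch one another and the first touches the front stop; same axes as lane_front.
- place5 (a point): The carton lane's place 5 counted from the front, on the top board: where a carton's origin lies (198 mm behind lane_front) when the cartons touch one another and the first touches the front stop; same axes as lane_front.
- mat_top (a point): Centre of the top of the blue overstock mat, a fixed rectangle 64 (x) x 78 (y) mm and 5 mm thick on the bench, 10 mm larger than a carton all round; same axes as a carton's when squared up with it (or half a turn from it).
- old1: Older stock: brown card closed carton 44 (its x) x 58 (its y) x 48 mm tall, about 0.1 to 0.2 kg, lid on, looks the same after a half turn; origin at the centre of its underside, z up. Orange sticker on top. Two or three such cartons stand towards the back of the carton lane; one may be absent.
- old2: Older stock: brown card closed carton 44 (its x) x 58 (its y) x 48 mm tall, about 0.1 to 0.2 kg, lid on, looks the same after a half turn; origin at the centre of its underside, z up. Orange sticker on top. Two or three such cartons stand towards the back of the carton lane; one may be absent.
- old3: Older stock: brown card closed carton 44 (its x) x 58 (its y) x 48 mm tall, about 0.1 to 0.2 kg, lid on, looks the same after a half turn; origin at the centre of its underside, z up. Orange sticker on top. Two or three such cartons stand towards the back of the carton lane; one may be absent.
- new1: New stock: white closed carton 44 (its x) x 58 (its y) x 48 mm tall, about 0.1 to 0.2 kg, lid on, looks the same after a half turn; origin at the centre of its underside, z up. Green sticker on top. Four to six of them stand about on the bench at the right, each turned as it happens; the others are absent.
- new2: New stock: white closed carton 44 (its x) x 58 (its y) x 48 mm tall, about 0.1 to 0.2 kg, lid on, looks the same after a half turn; origin at the centre of its underside, z up. Green sticker on top. Four to six of them stand about on the bench at the right, each turned as it happens; the others are absent.
- new3: New stock: white closed carton 44 (its x) x 58 (its y) x 48 mm tall, about 0.1 to 0.2 kg, lid on, looks the same after a half turn; origin at the centre of its underside, z up. Green sticker on top. Four to six of them stand about on the bench at the right, each turned as it happens; the others are absent.
- new4: New stock: white closed carton 44 (its x) x 58 (its y) x 48 mm tall, about 0.1 to 0.2 kg, lid on, looks the same after a half turn; origin at the centre of its underside, z up. Green sticker on top. Four to six of them stand about on the bench at the right, each turned as it happens; the others are absent.
- new5: New stock: white closed carton 44 (its x) x 58 (its y) x 48 mm tall, about 0.1 to 0.2 kg, lid on, looks the same after a half turn; origin at the centre of its underside, z up. Green sticker on top. Four to six of them stand about on the bench at the right, each turned as it happens; the others are absent.
- new6: New stock: white closed carton 44 (its x) x 58 (its y) x 48 mm tall, about 0.1 to 0.2 kg, lid on, looks the same after a half turn; origin at the centre of its underside, z up. Green sticker on top. Four to six of them stand about on the bench at the right, each turned as it happens; the others are absent.
- gauge: Bystander: silver stylus-force gauge, 70 (x) x 46 x 16 mm, lying on the bench among the new cartons; origin at the centre of its underside.
- weight: Bystander: black record weight, 60 mm across and 36 mm tall, 0.45 kg, standing on the bench among the new cartons; origin at the centre of its underside.
- tin1: Bystander: round oil tin with a blue label, 48 mm across, 52 mm tall, standing in the rack's other lane; origin at the centre of its underside.
- tin2: Bystander: round oil tin with a blue label, 48 mm across, 52 mm tall, standing in the rack's other lane; origin at the centre of its underside.
There are look-alikes about, which are no part of the job. What is shaped like the new4 but purple or red is not meant. What is shaped like the new5 but turquoise is not meant.

How it is judged:
By the outcome, as a careful person would: the job done as asked, in the order asked, and still so for the second after the job is handed in, with the robot touching nothing.
Of old1, old2, old3 only 2 to 3 are there at a start; the rules pass over those that are not, and their reading is None.
Of new1, new2, new3, new4, new5, new6 only 4 to 6 are there at a start; the rules pass over those that are not, and their reading is None.
At some moment in a run one of old1, old2, old3, new1, new2, new3, new4, new5, new6 may be knocked a few centimetres aside while the robot is not near it.
Once in a run the grip may slacken for a moment while it holds something.
It also fails if it takes over 210 s, if anything falls off the work surface, if the arm or the gripper's body presses on something with over 40 N, if the wrist force passes 120 N, or if a joint passes its speed limit or range.

## Robot

A 7-joint arm with a two-finger parallel gripper is mounted at the origin on the work surface. World frame = base frame: x ahead of the robot, y to its left, z up, the work surface at z = 0. Lengths are in m, angles in rad, forces in N, time in s.
With the tool pointing down it reaches from about 0.35 to 0.9 m from the base axis. Payload 19.9 kg.
Tool frame: the origin (TCP) lies at the very end of the fingers, on their centre line; the grasp point (between the pads) lies 19 mm behind it (bot.pinch_z is the distance from the TCP to the grasp point, in m); z points along the fingers, y is the line along which they close (so a half turn about z gives the same grasp; the last joint's range is limited). The gripper opens to 85 mm and grips with 20 to 120 N. Pads are 22 mm wide; open, the fingers measure 114 mm over their backs; the gripper's body (76 mm by 85 mm) begins 54 mm behind the grasp point. The pads swing forward as they close: fully open they stand 13 mm farther back than shut.
Start: joints at [-1.204, 0.417, -0.01, 1.614, 0.005, 1.111, -0.053], TCP at [0.248, 0.573, 0.231] pointing down, gripper open.
Joint ranges: [-2.81, 2.81], [-0.39, 2.02], [-1.27, 1.25], [0.06, 2.57], [-1.19, 4.33], [0.19, 2], [-2.82, 2.82]. Speed limits (rad/s): [1.89, 1.89, 2.39, 2.39, 3.01, 3.01, 3.01].

## Interface

Orientations are given as a rotation vector (axis times angle).
In Python, from rig import bot gives the robot as it stands. Calls block until the motion is done:
- bot.move_pose(position, orientation): joint-space move of the TCP to a pose.
- bot.move_l(position, frame=None, v=0.15, until_force=None): straight line of the TCP; frame=None keeps the orientation; v is the mean speed in m/s. With until_force (N) it stops when the force on the tool has changed by that much, and returns True; else False.
- bot.move_j(angles): joint-space move.
- bot.command_gripper(opening, f_grip=None): finger opening in m; f_grip is the grip in N (None keeps the last); returns when the fingers have stopped.
- bot.hold(seconds).
- bot.ik(position, orientation): joint angles nearest the present ones, or None.
- bot.get_state(): the state.
- bot.capture(name): name is "scene" or "top" or "wrist"; returns a dict with "color" (480x640x3 uint8, red, green, blue), "mtx" (3x3 intrinsics, pixels), "eye" and "attitude" of the camera in the world. Camera axes: x right, y down, z forward; pixel columns grow to the right and rows downward; lengths in m; the calibration is good to about 2 mm. A picture is of the moment at which its call begins. There is no depth.
A pose or a line that the arm cannot do raises bot.Unreachable and nothing moves.
- bot.close_job(): hands the job in; it is judged then, once.
Trained networks look in the newest picture that a camera, given by its name, has taken for a name from the list of things; names that differ only in an ending like _2 or _b are one class to them, and where a whole thing is asked for, a point or a joint stands for the part that bears it (a point fixed in the world has none). Each returns a list of dicts, best first, with "confidence" (0 to 1); they miss things now and then, are a little off and sometimes report something else, mostly with a low value. They report only what shows in the picture. A call takes as long as a camera call. They do not tell look-alikes from the thing itself.
- bot.cut_out(camera, label): "region" (480x640 bool, what is visible of it) and "extent" ([left, top, right, bottom] in pixels, round what is visible of it).
The state is a dict: "t": time; "joints": joint angles; "qd": joint speeds; "effort": joint torques, N m; "ee_pos": TCP position; "tcp_rot": TCP orientation; "force": force on the tool from outside, world axes, zero at the start; "torque": the same for the moment, N m; "width": finger opening in m; "grip_force": force on a finger pad.
Only numpy, scipy, OpenCV 4.12 (cv2) and the standard library are available. Lean on these libraries where they do the work, as an engineer would, in place of code of your own. Each camera call takes 0.05 s, during which the arm holds its last target. There are 200 camera calls.

## Working session

There is one attempt and no reset: what is moved stays moved. The work goes in short steps, each a Python script; the robot and the scene stay as the last script left them, time stands still between calls to the robot, and variables do not carry over. Pictures are saved under pics/ and viewed, at most 14 in all, crops included, and the job is handed in when it is done.

```bash
mkdir -p pics; ls
python3 - <<'E'
from rig import bot
import cv2, numpy as np
for n in ("scene","top"):
    c=bot.capture(n); cv2.imwrite(f"pics/{n}0.png",c["color"][:,:,::-1]); print(n,c["mtx"],c["eye"],c["attitude"])
    for l in ("rack","old1","new1","gauge","weight","tin1","mat_top"):
        try:
            for d in bot.cut_out(n,l): 
                ys,xs=np.nonzero(d["region"]); print(l,round(d["confidence"],2),d["extent"],xs.mean().round(1),ys.mean().round(1),c["color"][d["region"]].mean(0).round())
        except Exception as e: print(l,e)
print(bot.get_state())
E
```

```text
pics
scene [[463.84490297   0.         316.40038369]
 [  0.         463.84490297 227.10935277]
 [  0.           0.           1.        ]] [1.04875338 0.36129357 0.75438013] [-1.09901503 -2.42491258  0.94097161]
rack 0.81 [334.7, 218.6, 519.8, 403.7] 426.4 318.2 [147. 125.  95.]
old1 0.78 [370.3, 256.7, 415.0, 305.9] 395.9 276.2 [145. 103.  60.]
old1 0.78 [348.3, 271.1, 396.5, 320.0] 373.9 296.8 [123.  88.  53.]
old1 0.58 [391.9, 242.4, 430.3, 285.6] 412.8 259.4 [151. 107.  63.]
new1 0.98 [308.9, 177.5, 330.4, 211.9] 319.7 193.3 [136. 141. 132.]
new1 0.95 [268.6, 202.6, 297.2, 241.0] 284.2 219.9 [121. 127. 120.]
new1 0.94 [276.4, 262.8, 315.4, 301.9] 295.7 279.4 [125. 131. 124.]
new1 0.93 [210.6, 203.6, 239.9, 241.1] 224.8 223.1 [64. 32. 92.]
new1 0.85 [235.7, 175.1, 267.9, 209.9] 251.1 193.2 [119. 124. 117.]
new1 0.85 [387.0, 189.6, 419.1, 219.3] 403.0 205.3 [102.  21.  15.]
new1 0.79 [320.5, 228.3, 343.6, 265.3] 330.6 245.0 [140. 148. 140.]
new1 0.67 [234.5, 228.2, 270.7, 270.4] 251.8 249.4 [124. 130. 122.]
new1 0.48 [334.8, 219.3, 518.6, 404.6] 425.8 318.6 [147. 125.  95.]
new1 0.3
[... 2357 characters left out ...]
08.7 281.0 [53. 46. 40.]
{'t': 0.8, 'joints': array([-1.20350203,  0.41739175, -0.01028516,  1.61362531,  0.00469061,
        1.11074265, -0.05299417]), 'qd': array([-0.00077742, -0.00094205,  0.00063898,  0.00063808, -0.00016805,
       -0.0006424 , -0.00119155]), 'effort': array([ 1.57244067e-03, -8.64165115e+01,  6.78974167e-01, -4.35219991e+01,
        1.93115731e-02,  1.84559729e-03, -2.10872548e-05]), 'ee_pos': array([0.24842603, 0.57345777, 0.23125466]), 'tcp_rot': array([ 6.37681822e-01,  3.07618189e+00, -2.30168649e-04]), 'force': array([-1.03726411, -0.06537712, -0.40681646]), 'torque': array([-0.01482068,  0.00979093,  0.01668269]), 'grip_force': 0.0, 'width': 0.08541268311070593}
```

View pics/top0.png

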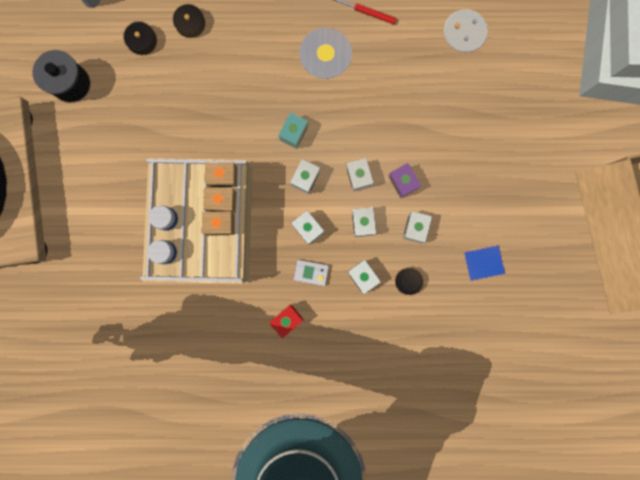

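View pics/scene0.png

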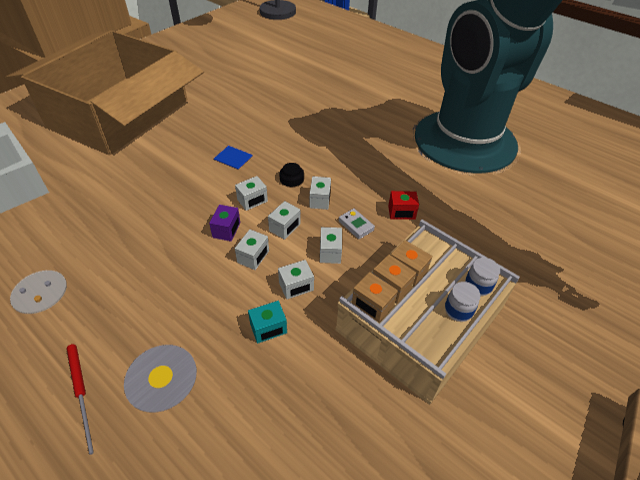

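Three browns sit in the rack, so two whites go in the lane. There are six whites at top pixels (305,176), (360,174), (308,227), (364,222), (418,227) and (365,276), so four get stacked on the mat at (484,262). The purple, turquoise and red boxes are decoys. I'll fit box models to the masks next.

```bash
cat > h.py <<'E'
from rig import bot
import cv2, numpy as np
from scipy.optimize import minimize
from scipy.spatial.transform import Rotation as R
CART=(-.022,.022,-.029,.029,0,.048)
RACK=(-.128,.128,-.047,.158,0,.090)
MAT=(-.032,.032,-.039,.039,0,.005)
def proj(c,P):
    M=R.from_rotvec(c["attitude"]).as_matrix(); p=(np.asarray(P)-c["eye"])@M
    return (p[:,:2]/p[:,2:])@np.diag([c["mtx"][0,0],c["mtx"][1,1]])+c["mtx"][:2,2]
def unproj(c,uv,z):
    d=R.from_rotvec(c["attitude"]).as_matrix()@np.linalg.solve(c["mtx"],[uv[0],uv[1],1]); e=np.asarray(c["eye"])
    return e+d*(z-e[2])/d[2]
def corners(b,x,y,a,z0):
    P=np.array([[i,j,k] for i in b[:2] for j in b[2:4] for k in b[4:]])
    return P@R.from_rotvec([0,0,a]).as_matrix().T+[x,y,z0]
def fit(c,mask,b,z0=0.,yaws=None):
    """pose x,y,yaw of box b whose silhouette matches mask best, and the IoU"""
    ys,xs=np.nonzero(mask); s=4
    l,t=max(xs.min()-12,0),max(ys.min()-12,0); m=mask[t:ys.max()+12,l:xs.max()+12].astype(np.float32)
    m=(cv2.resize(m,None,fx=s,fy=s)>.5).astype(np.uint8)
    g=unproj(c,(xs.mean(),ys.mean()),z0+b[5]*.7)
    def cost(p):
        q=(proj(c,corners(b,*p,z0))-[l,t]+.5)*s-.5
        r=np.zeros_like(m); cv2.fillConvexPoly(r,cv2.convexHull(np.round(q*16).astype(np.int32)),1,shift=4)
        return 1-(r&m).sum()/max((r|m).sum(),1)
    best=None
    for a in (np.linspace(-np.pi/2,np.pi/2,6,endpoint=False) if yaws is None else yaws):
        o=R.from_rotvec([0,0,a]).apply([(b[0]+b[1])/2,(b[2]+b[3])/2,0])
        x0=np.array([g[0]-o[0],g[1]-o[1],a])
        r=minimize(cost,x0,method="Nelder-Mead",options=dict(initial_simplex=x0+np.array([[0,0,0],[.008,0,0],[0,.008,0],[0,0,.25]]),xatol=1e-4,fatol=1e-4))
        if best is None or r.fun<best.fun: best=r
    return best.x,1-best.fun
def find(cam,label,b,z0=0.,white=False,yaws=None,minc=.3,c=None):
    c=c or bot.capture(cam); out=[]
    for d in bot.cut_out(cam,label):
        m=d["region"]; col=c["color"][m].astype(float)
        if d["confidence"]<minc or len(col)<80: continue
        if white:
            hsv=cv2.cvtColor(c["color"],cv2.COLOR_RGB2HSV)[m]
            if np.median(hsv[:,1])>60 or np.median(hsv[:,2])<110: continue
        p,s=fit(c,m,b,z0,yaws)
        if s>.7 and not any(np.hypot(*(p-o[0])[:2])<.025 for o in out): out.append((p,s))
    return out
def rot(yaw):  # tool down, tool x along yaw, tool y = minus carton y
    return R.from_matrix(np.array([[np.cos(yaw),np.sin(yaw),0],[np.sin(yaw),-np.cos(yaw),0],[0,0,-1]])).as_rotvec()
E
python3 - <<'E'
from h import *
np.set_printoptions(precision=4,suppress=True)
for n in ("top","scene"):
    c=bot.capture(n)
    print(n); 
    for l,b,z,w in (("new1",CART,0,True),("old1",CART,.09,False),("rack",RACK,0,False),("mat_top",MAT,0,False)):
        ys=[-.3,0,.3] if l in("rack","mat_top") else None
        for p,s in find(n,l,b,z,w,ys,c=c): print(l,p,round(s,3))
c=bot.capture("wrist"); print(c["mtx"]); s=bot.get_state()
T=R.from_rotvec(s["tcp_rot"]); print(T.inv().apply(c["eye"]-s["ee_pos"]),(T.inv()*R.from_rotvec(c["attitude"])).as_matrix())
E
```

```text
top
new1 [ 0.4398 -0.1394 -0.9608] 0.95
new1 [ 0.6574 -0.0155  1.1076] 0.945
new1 [ 0.5458 -0.2572 -1.8307] 0.961
new1 [ 0.5574 -0.1417 -1.4834] 0.92
new1 [ 0.6612 -0.1328 -1.3084] 0.939
new1 [ 0.5451 -0.0197 -0.8972] 0.949
old1 [0.6456 0.1523 0.0138] 0.964
old1 [ 0.5475  0.157  -0.0027] 0.937
old1 [ 0.5943  0.1543 -0.058 ] 0.914
rack [ 0.555   0.1554 -0.0239] 0.724
mat_top [ 0.4685 -0.4078  0.1997] 0.95
scene
new1 [ 0.5476 -0.2552 -1.9092] 0.929
new1 [ 0.6645 -0.1303 -1.235 ] 0.944
new1 [ 0.5487 -0.0183 -0.8656] 0.949
new1 [ 0.5598 -0.1395 -1.4453] 0.947
new1 [ 0.4422 -0.1379 -0.9446] 0.943
new1 [ 0.6618 -0.0131  1.1078] 0.971
old1 [0.6496 0.1546 0.0191] 0.958
rack [ 0.5579  0.1578 -0.0285] 0.7
mat_top [ 0.4724 -0.4051  0.1987] 0.945
[[384.7729   0.     315.0358]
 [  0.     384.7729 240.3883]
 [  0.       0.       1.    ]]
[ 0.0786 -0.     -0.1417] [[ 0.0009 -0.9522 -0.3054]
 [ 1.      0.0008  0.0004]
 [-0.0001 -0.3054  0.9522]]
```

Run:
```python
from h import *
np.set_printoptions(precision=4,suppress=True)
print(bot.ik([.555,.155,.33],rot(-.025)),bot.ik([.555,.155,.33],rot(-.025+np.pi)))
t=bot.get_state()["t"]
# camera sits 79 mm along tool x and looks back: keep it over the lane middle
bot.move_pose([.50,.18,.33],rot(-.025))
print(bot.get_state()["t"]-t)
c=bot.capture("wrist"); cv2.imwrite("pics/w1.png",c["color"][:,:,::-1])
np.save("w1.npy",c,allow_pickle=True)
for l,b,z in (("old1",CART,.09),("rack",RACK,0)):
    for p,s in find("wrist",l,b,z,yaws=[-.1,.0,.1],c=c): print(l,p,round(s,3))
print(proj(c,corners(RACK,.556,.156,-.025,0)).round())
```

```text
[-0.8549  0.2957  0.6661  1.6302 -0.189   1.2813 -1.7515] [-0.5236  0.2563  0.2432  1.6196 -0.0639  1.2735  1.2765]
1.7416999999999998
old1 [ 0.5953  0.1547 -0.0265] 0.965
old1 [0.6476 0.1529 0.0059] 0.986
old1 [0.5483 0.1572 0.012 ] 0.972
[[370. 239.]
 [381. 264.]
 [210. 238.]
 [188. 264.]
 [381.  13.]
 [398. -13.]
 [191.  13.]
 [159. -14.]]
```

View pics/w1.png

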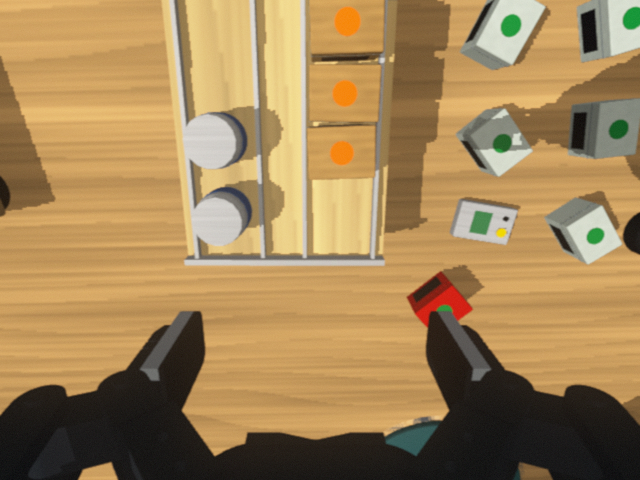

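Run:
```python
from h import *
np.set_printoptions(precision=4,suppress=True)
c=np.load("w1.npy",allow_pickle=True).item()
S=cv2.cvtColor(c["color"],cv2.COLOR_RGB2HSV)[:,:,1].astype(int)
def edge(v,lo,hi,outer): # low-saturation run limits, subpixel by half level
    seg=v[lo:hi].astype(float); k=np.nonzero(seg<60)[0]
    return (lo+k.min(),lo+k.max()) if len(k) else None
L=[];Rr=[];F=[]
for r in range(5,250,5):
    e=edge(S[r],294,318,0)
    if e: L.append((r,)+e)
    e=edge(S[r],366,400,0)
    if e: Rr.append((r,)+e)
for u in range(315,370,5):
    e=edge(S[:,u],245,275,0)
    if e: F.append((u,)+e)
print(L[::6],Rr[::5],F[::4])
l=np.array([unproj(c,(a-.5,r),.1)[:2] for r,a,b in L]); rr=np.array([unproj(c,(b+.5,r),.1)[:2] for r,a,b in Rr]); f=np.array([unproj(c,(u,b+.5),.104)[:2] for u,a,b in F])
for n,q in (("L",l),("R",rr)):
    k=np.polyfit(q[:,0],q[:,1],1); res=q[:,1]-np.polyval(k,q[:,0]); g=abs(res)<.002
    k=np.polyfit(q[g,0],q[g,1],1); print(n,g.sum(),k,"y at .555:",np.polyval(k,.555))
k=np.polyfit(f[:,1],f[:,0],1); print("F",k,"x at lane mid .157:",np.polyval(k,.157))
for q in ((347,22),(344,93),(342,153)): print(unproj(c,q,.138))
```

```text
[(5, np.int64(300), np.int64(304)), (35, np.int64(301), np.int64(305)), (65, np.int64(301), np.int64(305)), (95, np.int64(301), np.int64(305)), (125, np.int64(302), np.int64(305)), (155, np.int64(302), np.int64(305)), (185, np.int64(302), np.int64(306)), (215, np.int64(302), np.int64(306)), (245, np.int64(303), np.int64(306))] [(5, np.int64(385), np.int64(386)), (30, np.int64(385), np.int64(385)), (70, np.int64(382), np.int64(383)), (95, np.int64(381), np.int64(382)), (120, np.int64(379), np.int64(380)), (145, np.int64(376), np.int64(379)), (170, np.int64(376), np.int64(378)), (195, np.int64(373), np.int64(377)), (220, np.int64(371), np.int64(376)), (245, np.int64(370), np.int64(375))] [(315, np.int64(256), np.int64(265)), (335, np.int64(256), np.int64(265)), (355, np.int64(256), np.int64(265))]
L 49 [-0.0213  0.2045] y at .555: 0.19271168901244085
R 46 [-0.0191  0.1294] y at .555: 0.11883843080048029
F [0.0216 0.4288] x at lane mid .157: 0.43217877436441504
[0.6467 0.1531 0.138 ]
[0.5956 0.1554 0.138 ]
[0.548 0.157 0.138]
```

```bash
cat >> h.py <<'E'
RY=-.0208; D=np.array([np.cos(RY),np.sin(RY)]); LF=np.array([.438,.1582])
GZ=.013
def place(i): return LF+(.022+.044*(i-1))*D
def best(pos,yaw):
    """yaw or yaw+pi, whichever turns the wrist less"""
    o=[(abs(q[6]),y) for y in (yaw,yaw+np.pi,yaw-np.pi) if (q:=bot.ik(pos,rot(y))) is not None]
    return min(o)[1]
def go(xy,z,yaw): bot.move_pose([*xy,z],rot(yaw))
def line(xy,z,v=.15,f=None): return bot.move_l([*xy,z],v=v,until_force=f)
def grab(w=(.052,.064),f=50):
    bot.command_gripper(.03,f_grip=f); s=bot.get_state(); ok=w[0]<s["width"]<w[1]; print("grip",round(s["width"],4),round(s["grip_force"],1),"ok" if ok else "BAD"); return ok
def push(xy0,i):
    """held carton at lane, lowered just behind place i: push forward to contact and let go; returns lane x of contact"""
    hit=line(xy0-.02*D,.09+GZ,.03,10); p=bot.get_state()["ee_pos"][:2]
    bot.hold(.1); f=bot.get_state()["force"]
    print("push",i,hit,"off place mm",((p-place(i))@D*1000).round(1),"force",f.round(1))
    bot.command_gripper(.08); return p
E
python3 - <<'E'
from h import *
t=bot.get_state()["t"]
B=[((.548,.157),0.0),((.595,.155),-.026),((.647,.153),0.006)]
y=best([.548,.157,.15],RY); print(y)
for i,(b,a) in enumerate(B,1):
    b=np.array(b); b=LF+((b-LF)@D)*D   # on lane middle
    go(b,.17,y); line(b,.09+GZ,.1)
    if not grab(): break
    line(b,.09+GZ+.004,.05)
    p=place(i)+.006*D
    line(p,.09+GZ+.004,.1); line(p,.09+GZ+.0005,.05)
    push(p,i)
    q=bot.get_state()["ee_pos"]; line(q[:2],.17,.2)
print(bot.get_state()["t"]-t)
E
```

```text
3.120792653589793
grip 0.0573 53.2 ok
push 1 True off place mm 0.2 force [-0.8  0.2  3.7]
grip 0.0574 53.9 ok
push 2 True off place mm 0.1 force [3.3 0.6 0.2]
grip 0.0569 53.9 ok
push 3 True off place mm -0.2 force [1.2 0.4 4. ]
15.5416
```

```bash
cat >> h.py <<'E'
def look(xy,yaw,label="new1",b=CART,z0=0.,hz=.15):
    """hover (already there) and refine the pose with the wrist camera; yaw kept near the given one"""
    r=find("wrist",label,b,z0,label=="new1",[yaw-.15,yaw+.15])
    r=[p for p,s in r if np.hypot(*(p[:2]-xy))<.06 and abs(p[2]-yaw)<.6]
    return min(r,key=lambda p:np.hypot(*(p[:2]-xy))) if r else None
def pick(xy,yaw,hover=.15):
    xy=np.array(xy); y=best([*xy,.15],yaw); go(xy,.2,y)
    for k in range(2):
        line(xy,hover,.15)
        p=look(xy,y)
        if p is None: print("not seen"); return False
        d=np.hypot(*(p[:2]-xy)); print("look",p.round(4),"shift mm",round(d*1000,1))
        xy,y=p[:2],p[2]; go(xy,hover,y)
        if d<.012: break
    line(xy,GZ,.12)
    ok=grab(); line(xy,.2,.25); w=bot.get_state()["width"]; print("lifted",round(w,4)); return ok and w>.05
def to_lane(i):
    p=place(i)+.006*D; y=best([*p,.2],RY); go(p,.2,y)
    line(p,.09+GZ+.01,.15); line(p,.09+GZ+.0005,.05)
    push(p,i); q=bot.get_state()["ee_pos"]; line(q[:2],.2,.25)
E
python3 - <<'E'
from h import *
t=bot.get_state()["t"]
c=bot.capture("wrist"); cv2.imwrite("pics/w2.png",c["color"][:,:,::-1])
bot.command_gripper(.078)
if pick((.547,-.019),-.88): to_lane(4)
print(bot.get_state()["t"]-t)
c=bot.capture("wrist"); cv2.imwrite("pics/w3.png",c["color"][:,:,::-1])
E
```

```text
look [ 0.5465 -0.0196 -4.0196] shift mm 0.7
grip 0.0574 52.8 ok
lifted 0.0577
push 4 True off place mm 0.1 force [ 0.8 -1.1  5.3]
7.550000000000001
```

View pics/w3.png

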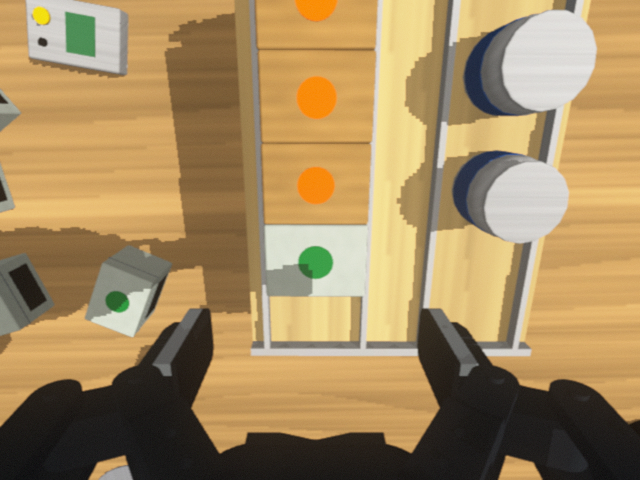

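The lane shows three browns and one white at (315,262), closed up and square. Next are place 5, then the mat.

Run:
```python
from h import *
t=bot.get_state()["t"]
if pick((.66,-.0145),1.108): to_lane(5)
print(bot.get_state()["t"]-t)
m=np.array([.470,-.4065]); y=best([*m,.15],.2); go(m,.13,y)
p=look(m,y,"mat_top",MAT); print("mat",p, y, bot.get_state()["t"])
c=bot.capture("wrist"); cv2.imwrite("pics/w4.png",c["color"][:,:,::-1])
```

```text
look [ 0.6594 -0.0148  1.1113] shift mm 0.6
grip 0.0572 54.0 ok
lifted 0.0572
push 5 True off place mm 0.7 force [ 2.2 -1.1  4.2]
8.625
mat [ 0.46962657 -0.4092237   0.20295416] 0.2 37.225
```

View pics/w4.png

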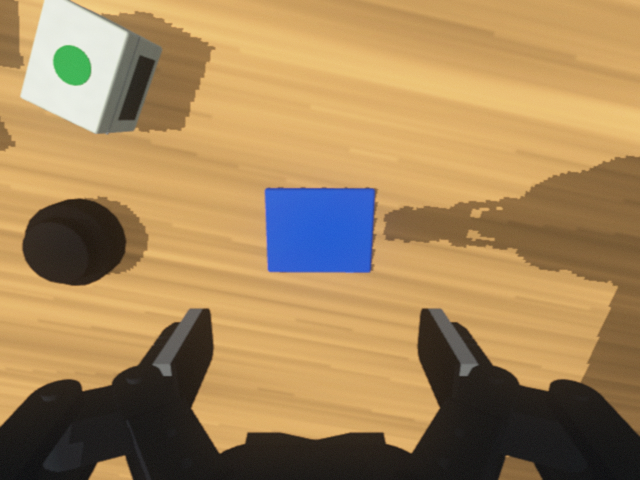

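```bash
cat >> h.py <<'E'
M=np.array([.4696,-.4092]); MY=.203
def to_stack(k,xy=M,yaw=MY):
    z=.005+.048*k+GZ; go(xy,max(.2,z+.04),yaw)
    line(xy,z+.004,.15); hit=line(xy,z-.001,.02,6); s=bot.get_state(); print("set",k,hit,"z err mm",((s["ee_pos"][2]-z)*1000).round(1),"w",round(s["width"],4))
    bot.command_gripper(.078); line(xy,max(.2,z+.06),.2)
def check(k,xy=M,yaw=MY):
    z=.005+.048*k; go(xy,z+.15,yaw); p=look(xy,yaw,z0=z)
    print("stack",k,None if p is None else ((p[:2]-M)*1000).round(1),None if p is None else round(p[2]-MY,3))
E
python3 - <<'E'
from h import *
t=bot.get_state()["t"]
if pick((.441,-.139),-.95):
    to_stack(0); check(0)
    if pick((.547,-.2565),-1.87): to_stack(1); check(1)
print(bot.get_state()["t"])
c=bot.capture("wrist"); cv2.imwrite("pics/w5.png",c["color"][:,:,::-1])
E
```

```text
look [ 0.4927 -0.1251  2.1646] shift mm 53.5
look [ 0.4932 -0.125   2.165 ] shift mm 0.5
grip 0.0578 52.3 ok
lifted 0.057
set 0 True z err mm 0.6 w 0.057
stack 0 [ 0.1 -0.6] -0.001
look [ 0.5473 -0.257  -4.9778] shift mm 0.6
grip 0.0575 53.6 ok
lifted 0.0574
set 1 True z err mm 0.6 w 0.0572
stack 1 [-0.1 -0.8] -0.009
54.9833
```

View pics/w5.png

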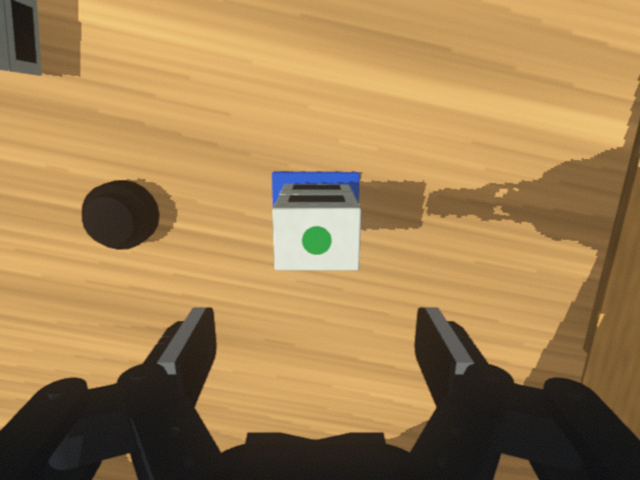

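The stack of two at (317,240) is square on the mat. The pick of the first mat carton absorbed a 53 mm knock. Two whites remain.

Run:
```python
from h import *
if pick((.559,-.1405),-1.46):
    to_stack(2); check(2)
    if pick((.662,-.1315),-1.27): to_stack(3); check(3)
print(bot.get_state()["t"])
bot.move_pose([.30,.45,.3],rot(np.pi))
bot.command_gripper(.08)
for n in("top","scene"):
    c=bot.capture(n); cv2.imwrite(f"pics/{n}9.png",c["color"][:,:,::-1])
    for l,b,z in (("new1",CART,.09),("old1",CART,.09)):
        for p,s in find(n,l,b,z,l=="new1",c=c): print(n,l,p.round(3),round(s,3),"place",[((p[:2]-place(i))*1000).round(0) for i in range(1,6) if abs((p[:2]-place(i))@D)<.02])
```

```text
look [ 0.5597 -0.141  -4.6503] shift mm 0.8
grip 0.0575 53.5 ok
lifted 0.0573
set 2 True z err mm 0.7 w 0.0573
stack 2 [ 0.2 -0.4] 0.024
look [ 0.663  -0.1325  1.8415] shift mm 1.4
grip 0.0574 54.1 ok
lifted 0.0571
set 3 True z err mm 0.4 w 0.0575
stack 3 [ 0.  -0.1] 0.001
70.7583
top new1 [ 0.592  0.155 -0.119] 0.846 place [array([ 0., -0.])]
top new1 [0.637 0.154 0.011] 0.848 place [array([ 1., -0.])]
top new1 [ 0.47  -0.428  0.225] 0.935 place []
top old1 [ 0.503  0.157 -0.058] 0.944 place [array([-1.,  0.])]
top old1 [ 0.548  0.156 -0.05 ] 0.938 place [array([-0., -0.])]
top old1 [ 0.459  0.158 -0.02 ] 0.93 place [array([-1.,  0.])]
scene new1 [0.638 0.156 0.037] 0.934 place [array([3., 2.])]
scene new1 [ 0.414 -0.485  0.231] 0.833 place []
```

View pics/top9.png

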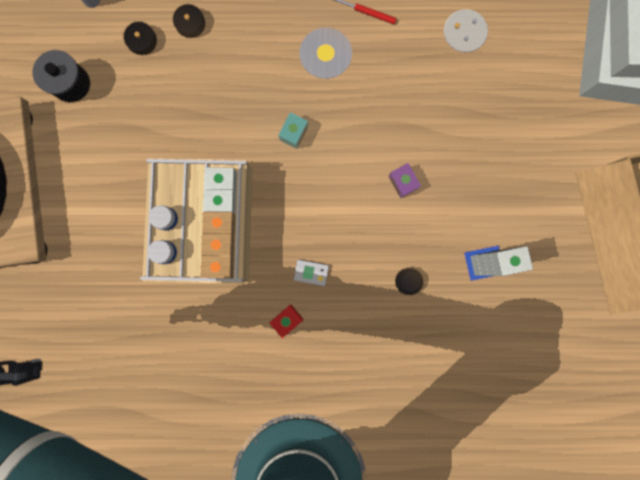

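View pics/scene9.png

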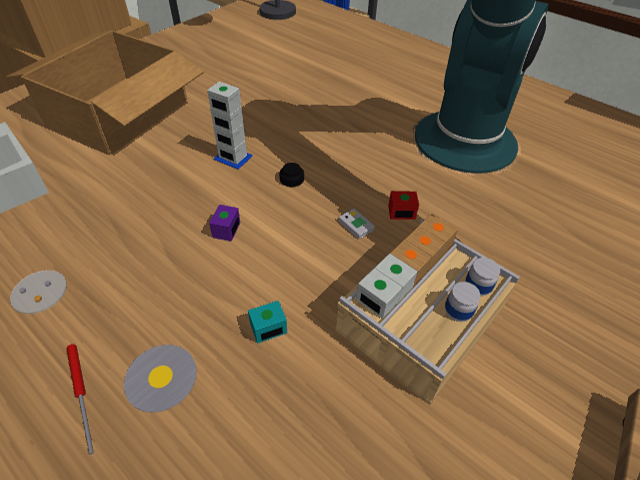

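The lane holds three browns in front and two whites behind. The four-carton column is upright on the mat, and the gauge, weight and tins haven't moved. I'll take one close look at the lane for gaps before handing in.

Run:
```python
from h import *
p=place(4); y=best([*p,.3],RY); go(p,.27,y); c=bot.capture("wrist")
cv2.imwrite("pics/w6.png",cv2.resize(c["color"][0:400,180:460,::-1],None,fx=1.5,fy=1.5))
```

```text
(no output)
```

View pics/w6.png

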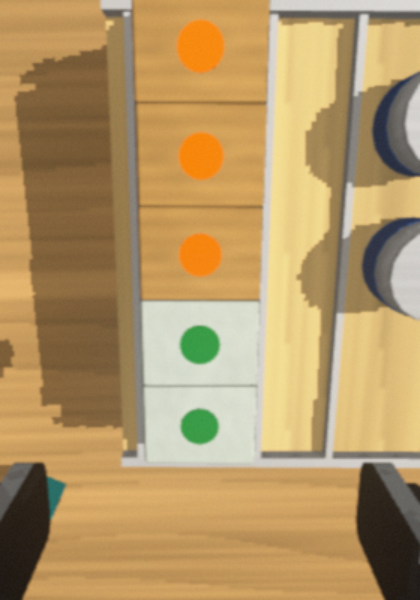

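All five cartons, from the front one at (200,46) to the back one at (200,427), are square and touching.

Run:
```python
from h import *
print(bot.get_state()["t"], bot.close_job())
```

```text
the job is handed in; nothing more can be done
75.925 None
```

The job is handed in at 76 s: three brown cartons at the front stop with two white ones closed up behind them, the other four whites in one square column on the mat, and the gauge, weight and tins left where they were.

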